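# Hang the sieve on the caddy post and snap the cap on

### The job

Hang the sieve by the hole in its handle over the post in the middle of the turntable caddy, with its bowl standing level in the free part of the dish, and let go of it. Then take the snap cap off the spoon rest and press it down onto the head of the post until it clicks and is fully home, and finish with the gripper still pressing the cap down firmly: do not lift off or let up. Leave the two bottles and the funnel standing where they are.

Things in the scene. Friction and masses are not known exactly. Their poses are not given: they have to be found in the camera images.
- caddy: White round turntable caddy, 304 mm across, fixed. Origin: on the axis at table height, z up. Flat dish floor 22 mm above the table, free to 142 mm from the axis; rim top at 39 mm. Bottles and funnel stand about 95 mm from the axis on this frame's +x half; the -x half is free. The dish turns stiffly (0.15 N m) about the post, which does not turn.
- stud_tip (a point): Centre of the top of the post in the middle of the caddy, 80 mm above the table. The post is 14 mm thick; its head is a springy bulb of four segments 21 mm across, centred 70 mm above the table, with a 10 mm thick tip.
- sieve: Green plastic sieve, 70 g, standing on its bowl on the table. Origin: centre of the bowl's flat underside, z up, x along the handle from bowl to eye. Bowl 52 mm across at the foot, 72 at the rim, 31 tall. Handle 14 mm wide, 5 thick, its middle 28.5 mm above the underside, free to grip 38 to 79 mm from the origin. It ends in a flat ring, the eye.
- sieve_eye (a point): Centre of the hole in the ring at the end of the sieve's handle, 100 mm from the sieve's origin along its x, 28.5 mm above its underside. Ring 42 mm outside, hole 30 mm, 5 mm thick. Its top is 53 mm above the table once the sieve stands in the dish.
- cap: White plastic snap cap: upright ribbed cylinder, 32 mm in diameter, 32 mm tall, 25 g, standing open side down on the spoon rest. Origin: centre of its underside, z up. Side free to grip at full height. Inside, a rounded lip with a 17 mm opening at the bottom; inner ceiling 20 mm above the underside.
- cap_top (a point): Centre of the cap's top, 32 mm above its underside. Pushed down over the post, the cap meets the bulb with its underside about 74 mm above the table, needs roughly 8 N to be forced over it, clicks at about 68 mm (the force drops and the cap pulls itself on by a few N) and goes on to a hard stop at 60 mm.
- spoon_rest: Flat wooden spoon rest, 150 (x) by 90 (y) by 12 mm, fixed. Origin: centre of its underside; its top is 12 mm above the table.
- bottle1: Small glass bottle with a white flip-top lid, 40 mm across, 90 mm tall, standing in the dish. Origin: centre of its underside. Not to be disturbed.
- bottle2: Second bottle, the same.
- funnel: Stainless steel funnel standing mouth down in the dish, 68 mm across, 68 mm tall. Origin: centre of its underside. Not to be disturbed.
Things that resemble listed ones, but are neither listed nor needed, are in the scene too. Several things have the shape of the sieve; the one meant has the colours described above.

How it is judged:
By the outcome, as a careful person would: the job done as asked, in the order asked, and still so for the second after the job is handed in, while the arm keeps its last pose, push and grip.
It also fails if it takes over 72 s, if anything falls off the work surface, if the arm or the gripper's body presses on something with over 40 N, if the wrist force passes 120 N, or if a joint passes its speed limit or range.

### The arm

A 6-joint arm with a two-finger parallel gripper is mounted at the origin on the work surface. World frame = base frame: x ahead of the robot, y to its left, z up, the work surface at z = 0. Lengths are in m, angles in rad, forces in N, time in s.
With the tool pointing down it reaches from about 0.3 to 0.875 m from the base axis. Payload 6.4 kg.
Tool frame: the origin (TCP) lies midway between the tips of the shut fingers; the grasp point (between the pads) lies 19 mm behind it; z points along the fingers, y is the direction in which the jaws open and shut (so a half turn about z gives the same grasp; the last joint's range is limited). The gripper opens to 85 mm and grips with 20 to 120 N. Pads are 22 mm wide; open, the fingers measure 114 mm over their backs; the gripper's body (76 mm by 85 mm) begins 54 mm behind the grasp point. The pads swing forward as they close: fully open they stand 13 mm farther back than shut.
Start: joints at [0.995, 0.181, 1.607, -0, 1.354, -0.206], TCP at [0.208, 0.536, 0.231] pointing down, gripper open.
Joint ranges: [-2.99, 2.99], [-0.89, 2.07], [0.3, 2.58], [-1.14, 4.28], [0, 2.63], [-3.12, 3.12]. Speed limits (rad/s): [2.57, 2.57, 3.01, 3.14, 3.14, 3.14].

### API

Orientations are given as a unit quaternion [w, x, y, z].
In Python, from bench import ctrl gives the robot as it stands. The module is installed in compiled form; this text tells all that it offers.
- The arm moves only by the tool arm_command, never from a script. Its argument "plan" is one flat list of numbers, 4 for each row, row after row: the shift along the tool's x, y, z in mm, then the turn about the tool's z in rad. A call has 1 to 20 rows; each row shifts and turns the commanded pose from where the row before left it, along the tool's axes as they then stand; what a row does not reach is not made up. A row lasts 1/10 s, in which the tool goes at most 50 mm and 8.59 degrees, less where a joint would pass 70% of its speed; a pose out of reach is approached as far as the arm can. A call is refused whole if a number of a shift passes 50 or a number of a turn 0.15, either way. A call with a gripper value outside its range is refused whole. "grip" is the opening, from 0 (shut) to 1 (fully open), set as the call begins (left out, the last holds). The fingers move at their own pace and stop on an object; the grip force is fixed at half the most. Time passes only in rows, so rows that do not move let the fingers close. It gives the time, the measured TCP pose, the force and the opening at its end, in the units of the state.
- ctrl.get_obs(): the state, without advancing time (a new reading comes with each control period).
- ctrl.camera(name): name is "scene" or "top" or "wrist"; returns a dict with "color" (384x512x3 uint8, red, green, blue), "camera_matrix" (3x3 intrinsics, pixels), "k1" (the pictures are not rectified: a ray, as slopes to the right and down, at radius r is drawn at 1 + k1 r^2 times it, then the intrinsics apply), "eye" and "attitude" of the camera in the world; the wrist camera has in their place "T_tool_cam" (4x4, takes a point from camera to tool coordinates, whose origin is the TCP and whose axes are the flange's). Camera axes: x right, y up, looking along -z (the intrinsics and any distortion apply to the point x, -y, -z); pixel columns grow to the right and rows downward; lengths in m; the calibration is good to about 2 mm. A picture is of the moment at which its call begins: read the wrist's pose just before it. There is no depth.
- ctrl.hand_in(): hands the job in, once; it reports no verdict.
The state is a dict: "time_s": time; "q": joint angles; "dq": joint speeds; "joint_efforts": joint torques, N m; "eef_pos": TCP position; "eef_rot": TCP orientation; "wrist_force": force on the tool from outside, world axes, zero at the start; "torque": the same for the moment, N m; "opening": opening from 0.0 (shut) to 1.0 (fully open).
Only numpy, scipy, OpenCV 4.12 (cv2) and the standard library are available. Lean on these libraries where they do the work, as an engineer would, in place of code of your own. Each camera call takes 0.05 s, during which the arm holds its last target. There are 200 camera calls.

## Working session

There is one attempt and no reset: what is moved stays moved. The work goes in short steps, Python scripts to look and compute and a tool call to move; the robot and the scene stay as the last step left them, time stands still between calls to the robot, and variables do not carry over. Pictures are saved under pics/ and viewed, about 8 in all and at most 12, crops included, and the job is handed in when it is done.

Besides the shell and the picture viewer there is one more tool, called after "Emit:" by a JSON object that holds its "fn" and its "kwargs", one argument or row to a line. arm_command: Moves the arm, as the interface text tells. Its arguments: {"type":"object","properties":{"plan":{"type":"array","items":{"type":"number"}},"grip":{"type":"number"}},"required":["plan"]}

```bash
mkdir -p pics; cat > h.py <<'E'
import numpy as np,cv2
from scipy.spatial.transform import Rotation as R
from bench import ctrl
def rot(a):
    a=np.array(a,float)
    return a if a.shape==(3,3) else R.from_quat(a,scalar_first=True).as_matrix()
def shot(name,fn=None):
    o=ctrl.get_obs(); c=ctrl.camera(name)
    if name=='wrist':
        T=np.array(c['T_tool_cam']); Rt=rot(o['eef_rot'])
        c['E']=Rt@T[:3,3]+np.array(o['eef_pos']); c['R']=Rt@T[:3,:3]
    else: c['E']=np.array(c['eye']); c['R']=rot(c['attitude'])
    if fn: cv2.imwrite('pics/'+fn,c['color'][:,:,::-1])
    return c
def ray(c,uv):
    K=np.array(c['camera_matrix']); k1=c['k1']
    p=cv2.undistortPoints(np.array(uv,float).reshape(-1,1,2),K,np.array([k1,0,0,0,0.])).reshape(-1,2)
    d=np.c_[p[:,0],-p[:,1],-np.ones(len(p))]@c['R'].T
    return d
def onz(c,uv,z):
    d=ray(c,uv); s=(z-c['E'][2])/d[:,2]; return c['E']+d*s[:,None]
def proj(c,P):
    P=(np.array(P,float).reshape(-1,3)-c['E'])@c['R']; x=np.c_[P[:,0],-P[:,1]]/(-P[:,2:3])
    x=x*(1+c['k1']*(x**2).sum(1,keepdims=True)); K=np.array(c['camera_matrix'])
    return np.c_[x[:,0]*K[0,0]+K[0,2],x[:,1]*K[1,1]+K[1,2]]
E
python3 - <<'E'
from h import *
a=shot('scene');b=shot('top')
cv2.imwrite('pics/a.png',cv2.resize(np.vstack([a['color'],b['color']])[:,:,::-1],None,fx=.78,fy=.78))
np.save('top.npy',b['color']);np.save('scene.npy',a['color'])
cv2.imwrite('pics/top.png',cv2.resize(b['color'][:,:,::-1],None,fx=1.5,fy=1.5))
cv2.imwrite('pics/scene.png',cv2.resize(a['color'][:,:,::-1],None,fx=1.5,fy=1.5))
for c in(a,b):print(c['E'],c['R'],c['k1'],c['camera_matrix'])
print(ctrl.get_obs())
E
```

```text
[ 1.23506234 -0.12981036  0.697924  ] [[ 0.09396003 -0.63416453  0.76746782]
 [ 0.99555399  0.05472666 -0.07666325]
 [ 0.00661616  0.77125893  0.63648714]] -0.007854102711940711 [[393.84520025   0.         257.18496065]
 [  0.         393.84520025 191.73043301]
 [  0.           0.           1.        ]]
[ 0.2708141  -0.08015043  0.98733002] [[ 0.06337253  0.97547356 -0.21079673]
 [-0.99798175  0.06108645 -0.0173457 ]
 [-0.00404345  0.21147053  0.97737601]] -0.099629454020377 [[356.19006438   0.         256.59608544]
 [  0.         356.19006438 196.1948734 ]
 [  0.           0.           1.        ]]
{'time_s': 0.1, 'q': array([ 9.94709353e-01,  1.81488331e-01,  1.60788421e+00,  3.64616051e-05,
        1.35380504e+00, -2.06299141e-01]), 'dq': array([-0.00032115,  0.00110492, -0.0018016 ,  0.00201953,  0.00068658,
       -0.00051969]), 'joint_efforts': array([ 8.62503894e-04, -4.45876622e+01, -3.52240419e+01, -1.86246789e-04,
        4.22053490e-03, -3.40857275e-05]), 'eef_pos': array([0.20751744, 0.53572725, 0.23047361]), 'eef_rot': array([-3.18616347e-04,  1.83846073e-01,  9.82954726e-01, -7.25812578e-04]), 'wrist_force': array([ 0.11434444,  0.01622401, -0.46058015]), 'torque': array([-0.00914351, -0.01591354,  0.00236063]), 'opening': 0.9986684428744651}
```

View pics/top.png

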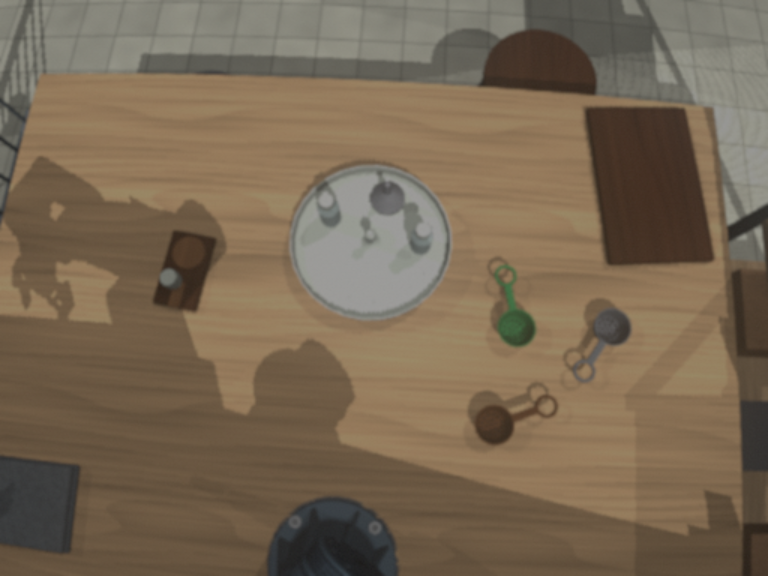

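View pics/scene.png

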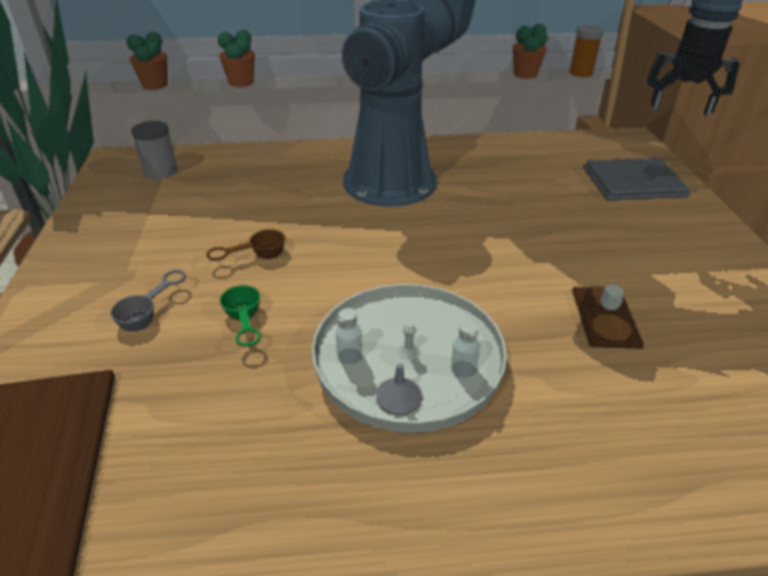

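The scene pictures show three sieve-shaped things (top picture ×1.5): green bowl (515,327), grey-blue (612,327) and brown (494,424). Green matches the description. The post is at (369,236), and the cap at (169,278) on the rest. Next I'll measure these and enlarge the sieve.

```bash
python3 - <<'E'
from h import *
cs={n:shot(n) for n in('scene','top')}
t=cs['top'];s=cs['scene']
for n,c in cs.items():
    h=cv2.cvtColor(c['color'],cv2.COLOR_RGB2HSV)
    m=((h[...,0]>45)&(h[...,0]<80)&(h[...,1]>120)).astype(np.uint8)
    if n=='scene': m[:150]=0; m[:,:100]=0
    k,l,st,ce=cv2.connectedComponentsWithStats(m)
    i=1+np.argmax(st[1:,4]); print(n,st[i],ce[i])
    m=(l==i)
    ys,xs=np.nonzero(m)
    print(np.c_[xs,ys][[xs.argmin(),xs.argmax(),ys.argmin(),ys.argmax()]])
P=lambda c,x,y,z:onz(c,[[x/1.5,y/1.5]],z)[0].round(4)
print('eye',P(t,505,275,.0285),P(s,248,338,.0285))
print('rim',P(t,517,327,.031),P(s,240,297,.031))
print('stud',P(t,370,235,.08),P(s,409,329,.08))
print('cap top',P(t,168,276,.044),P(s,612,291,.044))
print('bot',P(t,326,197,.11),P(t,424,229,.11),P(s,347,316,.11),P(s,467,331,.11), 'fun',P(s,399,368,.09),P(t,383,177,.09))
a=t['color'][150:300,290:430]; b=s['color'][130:260,60:210]
a=cv2.resize(a,(392,400),interpolation=3);b=cv2.resize(b,(400,400),interpolation=3)
cv2.imwrite('pics/crop.png',np.hstack([a,b])[:,:,::-1])
a=t['color'][95:225,180:310]; b=s['color'][185:290,200:345]
a=cv2.resize(a,(400,400),interpolation=3);b=cv2.resize(b,(400,290),interpolation=3)
b=np.vstack([b,np.zeros((110,400,3),np.uint8)])
cv2.imwrite('pics/crop2.png',np.hstack([a,b])[:,:,::-1])
E
```

```text
scene [147 191  27  40 547] [160.83729433 204.7202925 ]
[[147 197]
 [173 223]
 [157 191]
 [163 230]]Traceback (most recent call last):
  File "<stdin>", line 9, in <module>
    return _wrapfunc(a, 'argmax', axis=axis, out=out, **kwds)
    return bound(*args, **kwds)
ValueError: attempt to get argmax of an empty sequence
```

```bash
cat > m.py <<'E'
from h import *
cs={n:shot(n) for n in('scene','top')}
t=cs['top'];s=cs['scene']
for n,c in cs.items():
    I=c['color'].astype(int)
    m=((I[...,1]>I[...,0]+25)&(I[...,1]>I[...,2]+15)).astype(np.uint8)
    if n=='scene': m[:150]=0; m[:,:100]=0
    k,l,st,ce=cv2.connectedComponentsWithStats(m)
    if k<2: continue
    i=1+np.argmax(st[1:,4]); print(n,st[i],ce[i])
    # hole of the eye: inner contour
    ct,hi=cv2.findContours((l==i).astype(np.uint8),cv2.RETR_CCOMP,cv2.CHAIN_APPROX_NONE)
    for q,hh in zip(ct,hi[0]):
        if len(q)>8: print('contour',len(q),hh[3],cv2.minEnclosingCircle(q))
P=lambda c,x,y,z:onz(c,[[x/1.5,y/1.5]],z)[0].round(4)
print('eye',P(t,505,275,.0285),P(s,248,338,.0285))
print('rim',P(t,517,327,.031),P(s,240,297,.031))
print('stud',P(t,370,235,.08),P(s,409,329,.08))
print('cap top',P(t,168,276,.044),P(s,612,291,.044))
print('bot',P(t,326,197,.11),P(t,424,229,.11),P(s,347,316,.11),P(s,467,331,.11), 'fun',P(s,399,368,.09),P(t,383,177,.09))
a=t['color'][150:300,290:430]; b=s['color'][130:260,60:210]
a=cv2.resize(a,(392,400),interpolation=3);b=cv2.resize(b,(400,400),interpolation=3)
cv2.imwrite('pics/crop.png',np.hstack([a,b])[:,:,::-1])
E
python3 m.py
```

```text
scene [147 190  27  41 582] [160.97938144 205.35910653]
contour 109 -1 ((161.65550231933594, 210.35166931152344), 20.362333297729492)
contour 31 0 ((165.0, 224.5), 7.159010887145996)
top [332 187  18  37 262] [339.88167939 210.78625954]
contour 94 -1 ((338.21075439453125, 204.60743713378906), 18.670801162719727)
eye [ 0.5282 -0.2836  0.0285] [ 0.5358 -0.2823  0.0285]
rim [ 0.4314 -0.3066  0.031 ] [ 0.4347 -0.3041  0.031 ]
stud [ 0.5728 -0.0307  0.08  ] [ 0.5911 -0.0296  0.08  ]
cap top [0.4838 0.3404 0.044 ] [0.4896 0.3393 0.044 ]
bot [0.6282 0.0499 0.11  ] [ 0.5795 -0.1247  0.11  ] [ 0.5868 -0.1222  0.11  ] [0.6338 0.0482 0.11  ] fun [ 0.6782 -0.0548  0.09  ] [ 0.6813 -0.047   0.09  ]
```

View pics/crop.png

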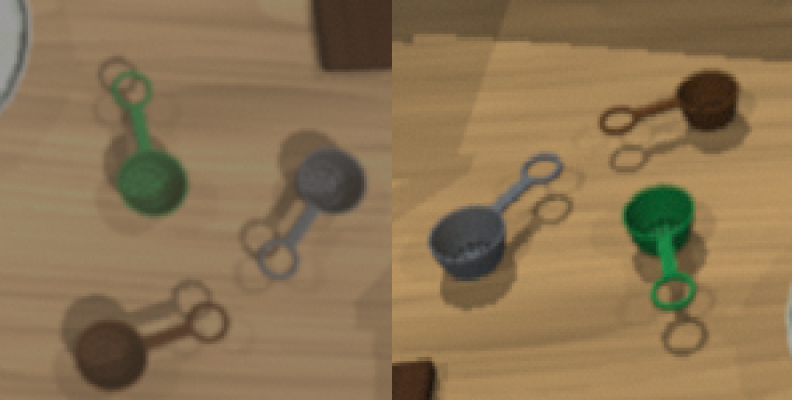

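The enlarged crop confirms it: the green sieve (bowl at about (152,182) in the left crop, eye at (132,90)) is the only one that fits. The grey and brown ones are decoys. I'll turn the tool along the handle and move over it.

Emit:
{"fn": "arm_command", "kwargs": {
  "plan": [0,0,0,0.15,0,0,0,0.15,0,0,0,0.15,0,0,0,0.15,0,0,0,0.15,0,0,0,0.15,0,0,0,0.15,0,0,0,0.15,0,0,0,0.15,0,0,0,0.15,0,0,0,0.15,0,0,0,0.15,0,0,0,0.15,0,0,0,0.15,0,0,0,0.15,0,0,0,0.15,0,0,0,0.15]
}}

```text
time_s: 2.0
eef_pos: [0.2078, 0.5361, 0.2312]
eef_rot: [0.0, 0.994, 0.108, -0.0]
wrist_force: [-0.1, -0.7, -0.2]
opening: 1.001
```

Emit:
{"fn": "arm_command", "kwargs": {
  "plan": [4,40,0,0,4,40,0,0,4,40,0,0,4,40,0,0,4,40,0,0,4,40,0,0,4,40,0,0,4,40,0,0,4,40,0,0,4,40,0,0,4,40,0,0,4,40,0,0,4,40,0,0,4,40,0,0,4,40,0,0,4,40,0,0,4,40,0,0,4,40,0,0,4,40,0,0],
  "grip": 0.5
}}

```text
time_s: 3.9
eef_pos: [0.4494, -0.1903, 0.2313]
eef_rot: [0.0, 0.994, 0.11, 0.0]
wrist_force: [1.0, -0.1, 0.2]
opening: 0.503
```

```bash
cat >> h.py <<'E'
def pose():
    o=ctrl.get_obs(); M=rot(o['eef_rot']); return o,np.array(o['eef_pos']),M,np.arctan2(M[1,0],M[0,0])
def go(x,y,z,a):  # a: wanted world angle of tool x (rad); shift given in the tool axes after the turn
    o,p,M,c=pose(); X=np.array([np.cos(a),np.sin(a)]);Y=np.array([np.sin(a),-np.cos(a)])
    d=np.array([x,y,z])-p
    print('now',p.round(4),'a',round(c,3),'tilt',M[:,2].round(3),'| shift mm',(1e3*np.array([d[:2]@X,d[:2]@Y,-d[2]])).round(1),'turn',round((c-a+np.pi)%(2*np.pi)-np.pi,3),'F',np.round(o['wrist_force'],1),'op',round(o['opening'],3),'t',o['time_s'])
E
python3 - <<'E'
from h import *
go(.488,-.293,.23,.22)
c=shot('wrist','w1.png'); print(c['T_tool_cam'])
P=[[.433,-.305,.031],[.532,-.283,.0285],[.488,-.293,.0285]]
print(proj(c,P))
E
```

```text
now [ 0.4494 -0.1903  0.2313] a 0.221 tilt [ 0. -0. -1.] | shift mm [ 15.3 108.6   1.3] turn 0.001 F [ 1.  -0.1  0.2] op 0.503 t 3.9
[[-6.70163222e-04  9.63397525e-01  2.68076034e-01  6.68437257e-02]
 [ 9.99999771e-01  6.71216608e-04  8.77163429e-05 -1.26709699e-04]
 [-9.54313786e-05  2.68076031e-01 -9.63397754e-01 -1.43030274e-01]
 [ 0.00000000e+00  0.00000000e+00  0.00000000e+00  1.00000000e+00]]
[[343.04723886 203.12997685]
 [349.88798198 115.61237433]
 [346.62892375 155.94295873]]
```

View pics/w1.png

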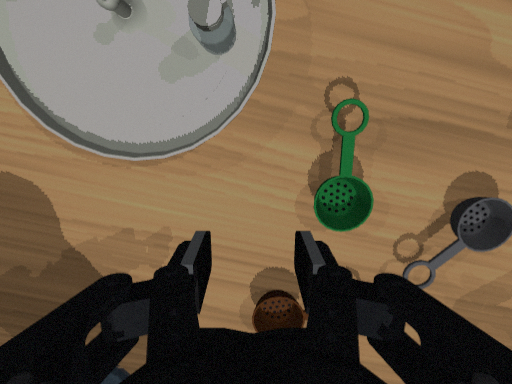

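The wrist picture shows the green sieve with its bowl at (343,203) and eye at (350,117), matching the estimate within 2 px. I'll move over it, lower, and measure from near.

Emit:
{"fn": "arm_command", "kwargs": {
  "plan": [0,27,20,0,0,27,20,0,0,27,20,0,0,27,10,0,0,0,0,0,0,0,0,0]
}}

```text
time_s: 4.55
eef_pos: [0.4726, -0.2937, 0.1608]
eef_rot: [-0.001, 0.994, 0.11, -0.0]
wrist_force: [0.5, -0.3, 0.8]
opening: 0.496
```

```bash
cat > g.py <<'E'
from h import *
def green(c):
    I=c['color'].astype(int)
    m=((I[...,1]>I[...,0]+40)&(I[...,1]>I[...,2]+25)).astype(np.uint8)
    k,l,st,ce=cv2.connectedComponentsWithStats(m); i=1+np.argmax(st[1:,4])
    m=(l==i).astype(np.uint8); ct,hi=cv2.findContours(m,cv2.RETR_CCOMP,cv2.CHAIN_APPROX_NONE)
    hol=max((q for q,h in zip(ct,hi[0]) if h[3]>=0),key=cv2.contourArea)
    return m,hol[:,0,:]
def circ(p):
    A=np.c_[2*p[:,:2],np.ones(len(p))]; s=np.linalg.lstsq(A,(p[:,:2]**2).sum(1),rcond=None)[0]
    return s[:2],np.sqrt(s[2]+s[:2]@s[:2])
E
python3 - <<'E'
from g import *
c=shot('wrist','w2.png'); m,hol=green(c)
# inner-hole edge at eye mid height
e,r=circ(onz(c,hol,.031)); print('eye',e.round(4),r.round(4))
# handle: sample mask at plane z .031, points 40..75 from origin
ys,xs=np.nonzero(m); P=onz(c,np.c_[xs,ys],.031)[:,:2]
d=np.linalg.norm(P-e,axis=1); H=P[(d>27)&(d<58)]
v=cv2.fitLine(H.astype(np.float32),cv2.DIST_L2,0,.01,.01).ravel(); v=v*np.sign(v[0]); print('dir',v,np.arctan2(v[1],v[0]))
a=np.arctan2(v[1],v[0]); g=e-.046*np.array([np.cos(a),np.sin(a)]); print('line dist of eye',(e-v[2:])@[-v[1],v[0]])
g=v[2:]+v[:2]*((g-v[2:])@v[:2]); print('grasp',g)
go(*g,.0095,a)
E
```

```text
eye [ 0.5301 -0.2832] 0.0155Traceback (most recent call last):
  File "<stdin>", line 8, in <module>
cv2.error: OpenCV(4.12.0) /io/opencv/modules/imgproc/src/linefit.cpp:50: error: (-215:Assertion failed) count > 0 in function 'fitLine2D_wods'
```

View pics/w2.png

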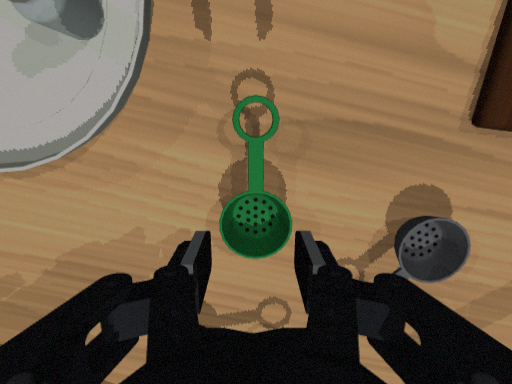

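The sieve is centred and clear: eye (256,118), handle running to the bowl at (256,224). The script's filter was in the wrong units.

```bash
cat > k.py <<'E'
from g import *
def sieve(c,z):
    m,hol=green(c); e,r=circ(onz(c,hol,z))
    ys,xs=np.nonzero(m); P=onz(c,np.c_[xs,ys],z)[:,:2]
    d=np.linalg.norm(P-e,axis=1); H=P[(d>.027)&(d<.055)]
    v=cv2.fitLine(H.astype(np.float32),cv2.DIST_L2,0,.01,.01).ravel(); s=np.sign((e-v[2:])@v[:2]); v[:2]*=s
    a=np.arctan2(v[1],v[0]); print('eye',e.round(4),'r',r.round(4),'a',a.round(3),'off line',((e-v[2:])@[-v[1],v[0]]).round(4))
    return e,a
E
python3 - <<'E'
from k import *
c=shot('wrist'); e,a=sieve(c,.031)
g=e-.046*np.array([np.cos(a),np.sin(a)])
go(*g,.0105,a)
E
```

```text
eye [ 0.5301 -0.2831] r 0.0155 a 0.213 off line 0.0004
now [ 0.4729 -0.2932  0.1617] a 0.222 tilt [ 0.  0. -1.] | shift mm [ 12.    2.2 151.2] turn 0.01 F [ 0.2 -0.1 -0.1] op 0.499 t 4.65
```

Emit:
{"fn": "arm_command", "kwargs": {
  "plan": [4,1,20,0.01,4,1,20,0,4,0,20,0,0,0,20,0,0,0,20,0,0,0,20,0,0,0,16,0,0,0,10,0,0,0,5,0,0,0,0,0,0,0,0,0]
}}

```text
time_s: 5.75
eef_pos: [0.4855, -0.2937, 0.011]
eef_rot: [0.0, 0.994, 0.106, 0.0]
wrist_force: [-0.1, -0.0, 0.5]
opening: 0.498
```

Emit:
{"fn": "arm_command", "kwargs": {
  "plan": [0,0,0,0,0,0,0,0,0,0,0,0,0,0,0,0,0,0,0,0,0,0,0,0,0,0,0,0,0,0,0,0],
  "grip": 0
}}

```text
time_s: 6.55
eef_pos: [0.4856, -0.2936, 0.0108]
eef_rot: [0.0, 0.994, 0.106, 0.001]
wrist_force: [2.0, -0.2, 3.7]
opening: 0.145
```

Emit:
{"fn": "arm_command", "kwargs": {
  "plan": [0,0,-5,0,0,0,-15,0,0,0,-20,0,0,0,-20,0,0,0,-20,0,0,0,-20,0,0,0,-20,0,0,0,0,0,0,0,0,0]
}}

```text
time_s: 7.45
eef_pos: [0.4849, -0.2932, 0.1305]
eef_rot: [0.0, 0.994, 0.106, 0.0]
wrist_force: [-0.4, 0.0, -1.2]
opening: 0.142
```

```bash
python3 - <<'E'
from k import *
go(.5,-.2,.13,.2)
c=shot('wrist','w3.png'); p=pose()[1]
e,a=sieve(c,p[2]+.0205)
t=shot('top');s=shot('scene')
def crop(c,x,w=70):
    u,v=proj(c,[x])[0]; u,v=int(u),int(v); return cv2.resize(c['color'][v-w//2:v+w//2,u-w//2:u+w//2],(400,400),interpolation=3),(u-w//2,v-w//2)
a,oa=crop(t,[.58,-.03,.08]);b,ob=crop(s,[.585,-.03,.08]); print(oa,ob)
cv2.imwrite('pics/post.png',np.hstack([a,b])[:,:,::-1])
E
```

```text
now [ 0.4849 -0.2932  0.1305] a 0.212 tilt [ 0. -0. -1.] | shift mm [ 33.3 -88.3   0.5] turn 0.012 F [-0.4  0.  -1.2] op 0.142 t 7.45
eye [ 0.5299 -0.2833] r 0.0152 a 0.221 off line -0.0004
(211, 119) (237, 182)
```

View pics/post.png

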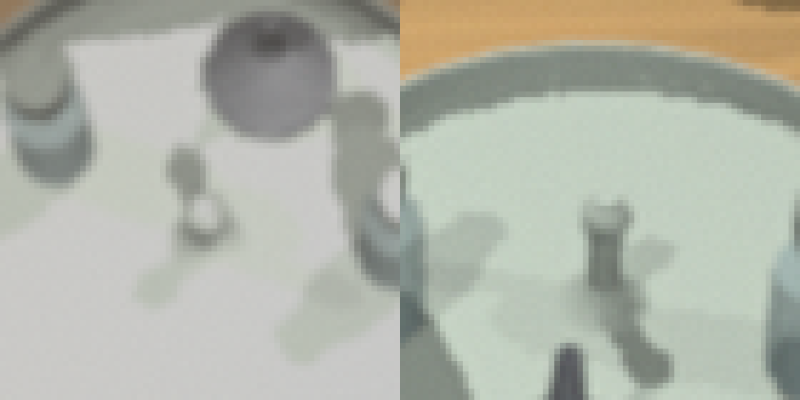

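Post head in the crops: left at (205,212), right at (605,215). The sieve is held (opening 0.14, weight felt). I'll lift, turn, and carry it over the free half, stopping short of the post to look.

Emit:
{"fn": "arm_command", "kwargs": {
  "plan": [0,0,-15,0.1,0,0,-15,0.12,0,0,-10,0.12,0,0,-10,0.13,-7,-28,0,0,-7,-28,0,0,-7,-28,0,0,-7,-28,0,0,-7,-28,0,0,-7,-28,0,0,-7,-28,0,0,-7,-28,0,0,-7,-28,0,0,-7,-26,0,0,0,0,0,0,0,0,0,0]
}}

```text
time_s: 9.2
eef_pos: [0.4878, -0.0062, 0.1795]
eef_rot: [0.0, 0.992, -0.128, -0.001]
wrist_force: [0.1, -0.0, -1.0]
opening: 0.139
```

```bash
python3 - <<'E'
from k import *
def tri(prs):
    A=np.zeros((3,3));b=np.zeros(3)
    for c,uv in prs:
        d=ray(c,[uv])[0];d/=np.linalg.norm(d);M=np.eye(3)-np.outer(d,d);A+=M;b+=M@c['E']
    return np.linalg.solve(A,b)
t=shot('top');s=shot('scene')
S=tri([(t,(246.9,156.1)),(s,(272.9,219.6))]);print('post head',S.round(4), onz(s,[(272.9,232.8)],.022).round(4))
c=shot('wrist','w4.png'); p=pose()[1]
e,a=sieve(c,p[2]+.0205)
print(proj(c,[S]));go(S[0]-.045*np.cos(-.26),S[1]-.045*np.sin(-.26),.14,-.26)
E
```

```text
post head [ 0.5788 -0.0288  0.0673] [[ 0.5771 -0.0254  0.022 ]]
eye [ 0.5329 -0.0193] r 0.0152 a -0.3 off line 0.0014
[[249.0069046   75.11634632]]
now [ 0.4883 -0.0074  0.1799] a -0.259 tilt [-0.001 -0.    -1.   ] | shift mm [48.  -2.6 39.9] turn 0.001 F [-0.8 -0.  -0.9] op 0.148 t 9.35
```

View pics/w4.png

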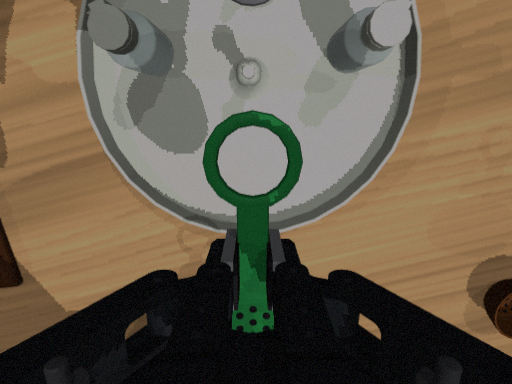

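The wrist view shows the post tip at (249,71), the eye hole centre at about (252,160), and the bottles symmetric about the handle axis, so this heading is right. I'll work out the shift from eye to post.

```bash
python3 - <<'E'
from k import *
c=shot('wrist'); p=pose()[1]; e,a=sieve(c,p[2]+.0205)
S=onz(c,[(249,71.5)],.079)[0]; print('stud',S.round(4)); d=S[:2]-e; a=pose()[3]
print('shift',1e3*(d@[np.cos(a),np.sin(a)]),1e3*(d@[np.sin(a),-np.cos(a)]))
E
```

```text
eye [ 0.5329 -0.0195] r 0.0152 a -0.3 off line 0.0014
stud [ 0.5803 -0.0295  0.079 ]
shift 48.32296503869898 -2.458439065543799
```

Emit:
{"fn": "arm_command", "kwargs": {
  "plan": [16,-1,0,0,16,-1,0,0,16,-0.5,0,0,0,0,20,0,0,0,20,0,0,0,20,0,0,0,12,0,0,0,0,0,0,0,0,0]
}}

```text
time_s: 10.3
eef_pos: [0.5357, -0.0169, 0.1087]
eef_rot: [0.0, 0.992, -0.129, 0.0]
wrist_force: [0.3, 0.0, -1.4]
opening: 0.144
```

```bash
python3 - <<'E'
from k import *
c=shot('wrist'); p=pose()[1]; e,a=sieve(c,p[2]+.0205)
S=np.r_[.5803,-.0295,.079]; print(proj(c,[S])); d=S[:2]-e; a=pose()[3]
print('shift',1e3*(d@[np.cos(a),np.sin(a)]),1e3*(d@[np.sin(a),-np.cos(a)])); go(.53,0,.0305,-.26)
u,v=proj(c,[np.r_[e,p[2]+.02]])[0].astype(int)
cv2.imwrite('pics/w5.png',cv2.resize(c['color'][max(v-90,0):v+90,u-100:u+100,::-1],None,fx=3,fy=3)); print(u-100,max(v-90,0))
E
```

```text
eye [ 0.5804 -0.029 ] r 0.0151 a -0.281 off line 0.0007
[[253.17561641 146.79839248]]
shift 0.015680778826382576 0.5646750961739277
now [ 0.5361 -0.0169  0.1092] a -0.259 tilt [ 0.001 -0.    -1.   ] | shift mm [-10.3 -14.7  78.7] turn 0.001 F [-0.2 -0.5 -0.1] op 0.138 t 10.35
152 71
```

View pics/w5.png

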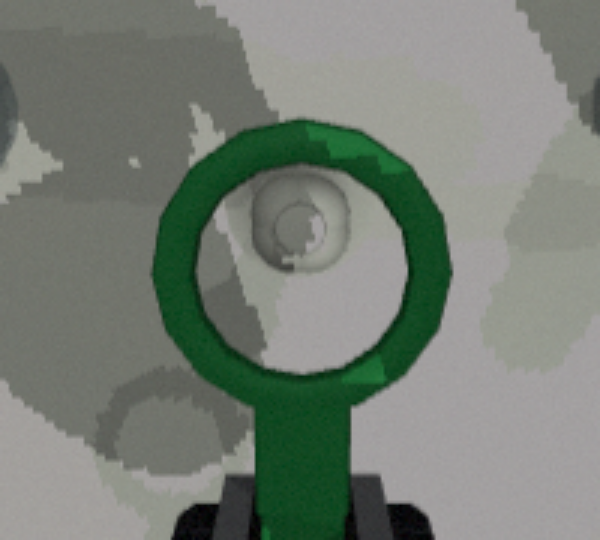

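The post tip is at (300,228) in the crop, where the projection puts it, and the eye is centred over it within 1 mm. I'll lower it.

Emit:
{"fn": "arm_command", "kwargs": {
  "plan": [0,0,10,0,0,0,10,0,0,0,10,0,0,0,10,0,0,0,0,0]
}}

```text
time_s: 10.85
eef_pos: [0.5339, -0.0161, 0.0662]
eef_rot: [-0.0, 0.992, -0.129, -0.002]
wrist_force: [-0.6, -0.0, -0.1]
opening: 0.145
```

Emit:
{"fn": "arm_command", "kwargs": {
  "plan": [0,0,10,0,0,0,10,0,0,0,8,0,0,0,4,0,0,0,3,0,0,0,1,0,0,0,0,0,0,0,0,0]
}}

```text
time_s: 11.65
eef_pos: [0.5355, -0.0165, 0.0327]
eef_rot: [0.0, 0.992, -0.129, 0.0]
wrist_force: [-1.6, 0.2, 2.5]
opening: 0.146
```

Emit:
{"fn": "arm_command", "kwargs": {
  "plan": [0,0,0,0,0,0,0,0,0,0,0,0,0,0,0,0,0,0,0,0],
  "grip": 0.45
}}

```text
time_s: 12.15
eef_pos: [0.5354, -0.0164, 0.0322]
eef_rot: [-0.0, 0.992, -0.129, 0.0]
wrist_force: [0.1, 0.3, -0.7]
opening: 0.448
```

Emit:
{"fn": "arm_command", "kwargs": {
  "plan": [0,0,-8,0,0,0,-15,0,0,0,-20,0,0,0,-25,0,0,0,-30,0,0,0,-30,0,0,0,-30,0,0,0,0,0]
}}

```text
time_s: 12.95
eef_pos: [0.5386, -0.0171, 0.1968]
eef_rot: [0.001, 0.992, -0.129, 0.005]
wrist_force: [0.3, -1.4, 1.1]
opening: 0.451
```

```bash
python3 - <<'E'
from k import *
c=shot('wrist','w6.png'); e,a=sieve(c,.053)
s=shot('scene');cc=s['color'][170:300,190:350]
w=cv2.resize(c['color'],(500,375));x=cv2.resize(cc,(300,244),interpolation=3);x=np.vstack([x,np.zeros((131,300,3),np.uint8)])
cv2.imwrite('pics/pl.png',np.hstack([w,x])[:,:,::-1])
# cap by triangulation guess then hover
K=(.487,.340); go(*K,.2,0.3); print(pose()[0]['q'])
E
```

```text
eye [ 0.5797 -0.0284] r 0.0157 a -0.259 off line -0.0
now [ 0.5361 -0.0166  0.1921] a -0.258 tilt [ 0.003 -0.001 -1.   ] | shift mm [  58.5 -355.2   -7.9] turn -0.558 F [-0.6 -0.6 -0.4] op 0.449 t 13.05
[-2.52356238e-01  1.31569585e-01  1.74579441e+00 -1.74315889e-05
  1.26101291e+00  1.57658170e+00]
```

View pics/pl.png

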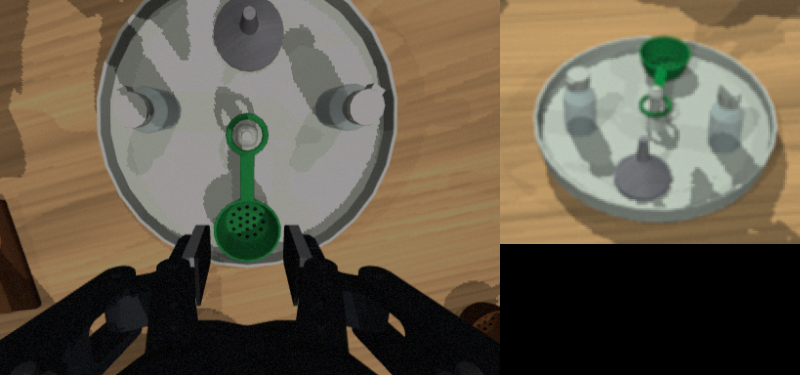

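The sieve hangs as wanted: the eye ring is concentric with the post at (247,134), the bowl stands in the free part, and bottles and funnel are in place. Next is the cap.

Emit:
{"fn": "arm_command", "kwargs": {
  "plan": [-12.6,-30,0,0,-12.6,-30,0,0,-12.6,-30,0,0,-12.6,-30,0,0,-12.6,-30,0,0,-12.6,-30,0,0,-12.6,-30,0,0,-12.6,-30,0,0,-12.6,-30,0,0,-12.6,-30,0,0,-12.6,-30,0,0,0,0,0,0,0,0,0,0],
  "grip": 0.8
}}

```text
time_s: 14.35
eef_pos: [0.4846, 0.3381, 0.1889]
eef_rot: [0.001, 0.992, -0.128, -0.001]
wrist_force: [-0.9, -0.4, -0.5]
opening: 0.798
```

```bash
python3 - <<'E'
from h import *
c=shot('wrist','w7.png'); print(proj(c,[[.487,.34,.044],[.487,.34,.012]])); go(.487,.34,.03,-.26)
E
```

```text
[[249.3209229  178.02724639]
 [249.56538321 171.47978579]]
now [0.4849 0.3375 0.1892] a -0.258 tilt [-0.002 -0.001 -1.   ] | shift mm [  1.3  -3.  159.2] turn 0.002 F [ 0.2 -0.4 -0.5] op 0.8 t 14.4
```

View pics/w7.png

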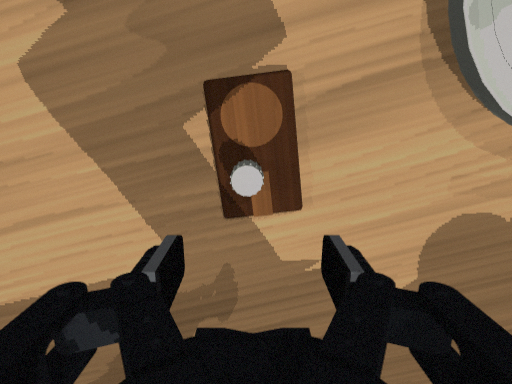

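The cap's top is at about (247,182), next to the projected estimate (249,178). I'll fit the top circle to refine it.

```bash
cat > cap.py <<'E'
from g import *
def captop(c,z,box):
    x0,x1,y0,y1=box; I=c['color'][y0:y1,x0:x1].astype(int)
    m=((I.min(2)>140)&(I.max(2)-I.min(2)<30)).astype(np.uint8)
    k,l,st,ce=cv2.connectedComponentsWithStats(m); i=1+np.argmax(st[1:,4]); print(st[i])
    q=max(cv2.findContours((l==i).astype(np.uint8),0,1)[0],key=cv2.contourArea)[:,0]+[x0,y0]
    h=cv2.convexHull(q)[:,0]
    ctr,r=circ(onz(c,h,z)); print('cap',ctr.round(4),r.round(4),'px',h.mean(0)); return ctr
E
python3 - <<'E'
from cap import *
c=shot('wrist'); k=captop(c,.044,(225,272,150,205)); go(*k,.016,-.26)
E
```

```text
[  6  16  32  31 758]
cap [0.4849 0.3433] 0.0156 px [246.47058824 180.70588235]
now [0.4853 0.3371 0.1894] a -0.259 tilt [-0.002 -0.001 -1.   ] | shift mm [ -1.9  -5.9 173.4] turn 0.001 F [-0.1 -0.1 -0.2] op 0.802 t 14.45
```

Emit:
{"fn": "arm_command", "kwargs": {
  "plan": [-2,-3,20,0,0,-3,20,0,0,0,25,0,0,0,25,0,0,0,25,0,0,0,25,0,0,0,17,0,0,0,11,0,0,0,7,0,0,0,0,0,0,0,0,0]
}}

```text
time_s: 15.55
eef_pos: [0.4859, 0.3444, 0.016]
eef_rot: [-0.0, 0.992, -0.129, 0.0]
wrist_force: [0.5, -0.1, -0.6]
opening: 0.8
```

Emit:
{"fn": "arm_command", "kwargs": {
  "plan": [0,0,0,0,0,0,0,0,0,0,0,0,0,0,0,0,0,0,0,0,0,0,0,0,0,0,0,0,0,0,0,0,0,0,0,0,0,0,0,0],
  "grip": 0
}}

```text
time_s: 16.55
eef_pos: [0.4859, 0.3447, 0.0163]
eef_rot: [-0.0, 0.992, -0.129, 0.001]
wrist_force: [-0.9, -0.3, 5.8]
opening: 0.355
```

Emit:
{"fn": "arm_command", "kwargs": {
  "plan": [0,0,-5,0,0,0,-15,0,0,0,-20,0,0,0,-25,0,0,0,-25,0,0,0,-25,0,0,0,-25,0,0,0,-20,0,0,0,0,0,0,0,0,0]
}}

```text
time_s: 17.55
eef_pos: [0.4853, 0.3443, 0.1757]
eef_rot: [-0.0, 0.992, -0.129, 0.0]
wrist_force: [0.1, 0.4, -0.5]
opening: 0.358
```

```bash
python3 - <<'E'
from h import *
go(.580,-.029,.175,-.26); c=shot('wrist','w8.png')
E
```

```text
now [0.4853 0.3443 0.1757] a -0.258 tilt [ 0.001  0.    -1.   ] | shift mm [187.5 336.4   0.7] turn 0.002 F [ 0.1  0.4 -0.5] op 0.358 t 17.55
```

View pics/w8.png

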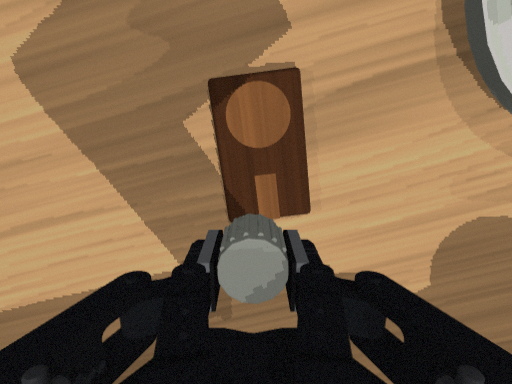

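The cap is held upright, its top face centred at about (253,270). I'll move to just short of the post, measure the cap and post in one view, then correct.

Emit:
{"fn": "arm_command", "kwargs": {
  "plan": [11,28,-2,0,11,28,-2,0,11,28,-2,0,11,28,0,0,11,28,0,0,11,28,0,0,11,28,0,0,11,28,0,0,11,28,0,0,11,28,0,0,11,28,0,0,11,28,0,0,0,0,0,0,0,0,0,0]
}}

```text
time_s: 19.0
eef_pos: [0.5262, -0.0144, 0.1798]
eef_rot: [-0.0, 0.992, -0.13, -0.001]
wrist_force: [-0.3, -0.3, -0.5]
opening: 0.354
```

```bash
python3 - <<'E'
from cap import *
c=shot('wrist','w9.png'); o,p,M,a=pose(); X=np.array([np.cos(a),np.sin(a)]);Y=np.array([np.sin(a),-np.cos(a)])
k=onz(c,[(253,270.5)],p[2]+.0277)[0]; d=k[:2]-p[:2]; print('cap in tool',1e3*d@X,1e3*d@Y)
S=np.r_[.5803,-.0295,.079]; print('stud px',proj(c,[S]))
go(*S[:2],.09,a)
u,v=proj(c,[S])[0].astype(int); y0=max(v-60,0)
cc=c['color'][y0:v+190,u-130:u+130]; print(u-130,y0)
cv2.imwrite('pics/w9c.png',cv2.resize(cc[:,:,::-1],None,fx=2.4,fy=2.4,interpolation=3))
E
```

```text
cap in tool 0.7034977319307394 1.2543000374036635
stud px [[252.88743158 123.12325701]]
now [ 0.5262 -0.0137  0.18  ] a -0.259 tilt [-0.002  0.001 -1.   ] | shift mm [56.3  1.4 90. ] turn 0.0 F [-0.2 -0.4 -0.1] op 0.356 t 19.05
122 63
```

View pics/w9c.png

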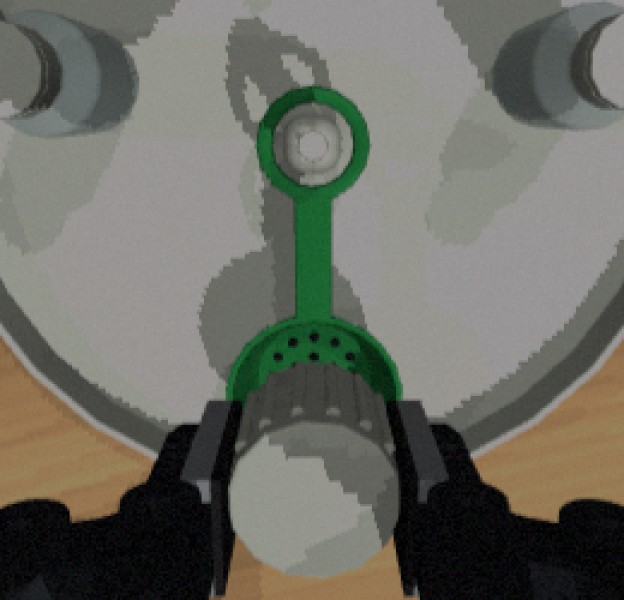

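The post tip at (313,145) in the crop agrees with the projection, and the cap's top centre is at (314,499). So the shift from cap to post is about x 55.5, y 0.2 mm. I'll move over it and lower in stages.

Emit:
{"fn": "arm_command", "kwargs": {
  "plan": [15,0,0,0,15,0,0,0,15,0.2,0,0,10.5,0,0,0,0,0,20,0,0,0,20,0,0,0,20,0,0,0,15,0,0,0,12,0,0,0,0,0,0,0,0,0,0,0,0,0]
}}

```text
time_s: 20.25
eef_pos: [0.5815, -0.0287, 0.0954]
eef_rot: [0.0, 0.992, -0.129, 0.001]
wrist_force: [-0.6, -0.3, -1.0]
opening: 0.358
```

Emit:
{"fn": "arm_command", "kwargs": {
  "plan": [0,0,3,0,0,0,3,0,0,0,3,0,0,0,1,0,0,0,0,0,0,0,0,0]
}}

```text
time_s: 20.85
eef_pos: [0.5807, -0.0286, 0.0843]
eef_rot: [-0.0, 0.992, -0.129, -0.0]
wrist_force: [-0.5, -0.1, -0.4]
opening: 0.358
```

Emit:
{"fn": "arm_command", "kwargs": {
  "plan": [0,0,2,0,0,0,2,0,0,0,1,0,0,0,0,0,0,0,0,0]
}}

```text
time_s: 21.35
eef_pos: [0.5807, -0.0286, 0.0793]
eef_rot: [0.0, 0.992, -0.129, -0.0]
wrist_force: [0.6, -0.5, -0.6]
opening: 0.358
```

Emit:
{"fn": "arm_command", "kwargs": {
  "plan": [0,0,1,0,0,0,1,0,0,0,1,0,0,0,0,0,0,0,0,0]
}}

```text
time_s: 21.85
eef_pos: [0.5813, -0.0285, 0.0772]
eef_rot: [-0.0, 0.992, -0.129, 0.001]
wrist_force: [-0.7, 0.6, 3.7]
opening: 0.357
```

Contact came at TCP 0.078 m, as predicted for the cap meeting the bulb with its tip inside the opening. I'll press on.

Emit:
{"fn": "arm_command", "kwargs": {
  "plan": [0,0,1,0,0,0,1,0,0,0,1,0,0,0,0,0,0,0,0,0]
}}

```text
time_s: 22.35
eef_pos: [0.5812, -0.0285, 0.0742]
eef_rot: [-0.0, 0.992, -0.129, 0.001]
wrist_force: [-1.3, 2.0, 5.9]
opening: 0.353
```

Emit:
{"fn": "arm_command", "kwargs": {
  "plan": [0,0,1,0,0,0,1,0,0,0,1,0,0,0,1,0,0,0,0,0,0,0,0,0]
}}

```text
time_s: 22.95
eef_pos: [0.5807, -0.0285, 0.0687]
eef_rot: [-0.0, 0.992, -0.129, -0.0]
wrist_force: [3.5, 1.7, -4.0]
opening: 0.355
```

Emit:
{"fn": "arm_command", "kwargs": {
  "plan": [0,0,1,0,0,0,1,0,0,0,1,0,0,0,0,0,0,0,0,0]
}}

```text
time_s: 23.45
eef_pos: [0.5805, -0.0287, 0.0662]
eef_rot: [0.0, 0.992, -0.129, -0.0]
wrist_force: [1.1, 1.1, -1.9]
opening: 0.354
```

Click: the force dropped and became a pull of −4 N. On to the hard stop.

Emit:
{"fn": "arm_command", "kwargs": {
  "plan": [0,0,1,0,0,0,1,0,0,0,0,0,0,0,0,0]
}}

```text
time_s: 23.85
eef_pos: [0.5807, -0.0287, 0.0644]
eef_rot: [0.0, 0.992, -0.129, -0.0]
wrist_force: [0.6, -1.1, 0.9]
opening: 0.358
```

Emit:
{"fn": "arm_command", "kwargs": {
  "plan": [0,0,1,0,0,0,0,0,0,0,0,0]
}}

```text
time_s: 24.15
eef_pos: [0.5808, -0.0287, 0.0643]
eef_rot: [0.0, 0.992, -0.129, 0.0]
wrist_force: [-4.4, 0.6, 8.1]
opening: 0.354
```

It reached the hard stop at TCP 0.0643 m, the predicted home height. I'll add firm pressure.

Emit:
{"fn": "arm_command", "kwargs": {
  "plan": [0,0,1,0,0,0,0,0,0,0,0,0]
}}

```text
time_s: 24.45
eef_pos: [0.5808, -0.0288, 0.0642]
eef_rot: [0.0, 0.992, -0.129, -0.0]
wrist_force: [-7.3, -0.0, 14.9]
opening: 0.358
```

Emit:
{"fn": "arm_command", "kwargs": {
  "plan": [0,0,0.5,0,0,0,0,0,0,0,0,0,0,0,0,0]
}}

```text
time_s: 24.85
eef_pos: [0.5808, -0.0288, 0.0641]
eef_rot: [0.0, 0.992, -0.129, 0.0]
wrist_force: [-9.1, 0.6, 18.5]
opening: 0.356
```

```bash
python3 - <<'E'
from k import *
s=shot('scene');t=shot('top'); go(.58,-.029,.0643,-.26)
cv2.imwrite('pics/end.png',np.hstack([cv2.resize(s['color'][170:300,190:350],(440,358),interpolation=3),cv2.resize(t['color'][100:222,180:310],(358,358),interpolation=3)])[:,:,::-1])
E
```

```text
now [ 0.5808 -0.0288  0.0641] a -0.258 tilt [-0.    -0.001 -1.   ] | shift mm [-0.7  0.4 -0.2] turn 0.002 F [-9.2  1.2 17.3] op 0.358 t 24.95
```

The viewer limit is reached, so I'll check numerically and hand in. Steady press about 18 N, height unchanged.

```bash
python3 - <<'E'
from h import *
s=shot('scene'); I=s['color'].astype(int)
m=((I[...,1]>I[...,0]+25)&(I[...,1]>I[...,2]+15)).astype(np.uint8); m[:150]=0;m[:,:100]=0
k,l,st,ce=cv2.connectedComponentsWithStats(m)
for i in range(1,k):
    if st[i,4]>15: print(st[i],ce[i].round(1))
b=np.array([.5797,-.0284])-.1*np.array([np.cos(-.259),np.sin(-.259)]); print('expected bowl rim px',proj(s,[[*b,.053]]),'eye',proj(s,[[.58,-.0285,.053]]))
I0=np.load('scene.npy').astype(int)
for n,x in dict(b1=[.631,.049,.1],b2=[.583,-.123,.1],fun=[.68,-.05,.06]).items():
    u,v=proj(s,[x])[0].astype(int); A=I0[v-8:v+9,u-8:u+9].astype(np.float32).mean(2); B=I[v-14:v+15,u-14:u+15].astype(np.float32).mean(2)
    r=cv2.matchTemplate(B,A,cv2.TM_CCOEFF_NORMED); _,mx,_,loc=cv2.minMaxLoc(r); print(n,'moved px',np.array(loc)-6,'score',round(mx,2))
print(pose()[0]['wrist_force'],pose()[1]); ctrl.hand_in()
E
```

```text
[286 194   7  10  50] [288.6 198.8]
[266 199  14  11 107] [272.8 204. ]
[264 223  17  10  55] [271.5 228.6]
expected bowl rim px [[277.53250527 197.0781987 ]] eye [[272.16961498 224.41718559]]
b1 moved px [ 0 -1] score 0.78
b2 moved px [0 0] score 1.0
fun moved px [ 1 -1] score 0.8
[-8.41728102  0.35763617 18.32521796] [ 0.58080849 -0.02876804  0.06412185]
the job is handed in; nothing more can be done
```

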